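Ready the mixer tap to fill a jug

ROBOT

A 6-joint arm with a two-finger parallel gripper is mounted at the origin on the work surface. World frame = base frame: x ahead of the robot, y to its left, z up, the work surface at z = 0. Lengths are in m, angles in rad, forces in N, time in s.
With the tool pointing down it reaches from about 0.375 to 0.975 m from the base axis. Payload 3.8 kg.
Tool frame: the origin (TCP) lies at the very end of the fingers, on their centre line; the grasp point (between the pads) lies 19 mm behind it; z points along the fingers, y is the direction in which the jaws open and shut (so a half turn about z gives the same grasp; the last joint's range is limited). The gripper opens to 88 mm and grips with 3 to 60 N. Pads are 18 mm wide; open, the fingers measure 123 mm over their backs; the gripper's body (75 mm by 187 mm) begins 45 mm behind the grasp point.
Start: joints at [-1.173, 0.264, 1.604, -0, 1.274, -0.037], TCP at [0.284, -0.612, 0.239] pointing down, gripper open.
Joint ranges: [-2.63, 2.63], [-0.94, 2.18], [0.31, 2.57], [-1.31, 4.45], [0, 2.66], [-2.55, 2.55]. Speed limits (rad/s): [2.57, 2.57, 3.14, 3.14, 3.14, 3.14].

INTERFACE

Orientations are given as a rotation vector (axis times angle).
In Python, from station import * gives the robot as it stands.
- The arm moves only by the shell command python3 -m creep 'ROWS' [FORCE]. ROWS is JSON, a list that holds one entry, the list of rows, each a list of 5 numbers: the shift along the tool's x, y, z in units of 25 mm (1.0 is 25 mm), then the turn about the tool's z in degrees, then the finger opening in mm, from 0 to 88.1. A call has 1 to 5 rows; each row is the pose to reach, as a shift and turn from the pose commanded when the call began, along the tool's axes at that moment; what a row does not reach only later rows make up. A row lasts 1/10 s, in which the tool goes at most 50 mm and 8.59 degrees, less where a joint would pass 70% of its speed; a pose out of reach is approached as far as the arm can. A call with a gripper value outside its range is refused whole. The fingers move at their own pace and stop on an object; FORCE is the grip in N (left out, the last holds). Time passes only in rows, so rows that repeat a pose let the fingers close. It gives the time, the measured TCP pose, the force and the opening at its end, in the units of the state.
- state(): the state, without advancing time (a new reading comes with each control period).
- read_camera(name): name is "scene" or "side" or "wrist"; returns the picture (420x560x3 uint8, red, green, blue); there is no depth.
- camera_info(name): a dict with "camera_matrix" (3x3 intrinsics, pixels), "k1" (the pictures are not rectified: a ray, as slopes to the right and down, at radius r is drawn at 1 + k1 r^2 times it, then the intrinsics apply), "R" (3x3) and "t" (3): a world point X has camera coordinates R X + t. Camera axes: x right, y down, z forward; pixel columns grow to the right and rows downward; lengths in m; the calibration is good to about 2 mm. A picture is of the moment at which its call begins: read the wrist's pose just before it. camera_info takes no time and is no camera call; for the wrist camera it gives the pose at the moment of the call.
- job_done(): hands the job in, once; it reports no verdict.
The state is a dict: "t": time; "joint_positions": joint angles; "qvel": joint speeds; "tau": joint torques, N m; "ee_pos": TCP position; "orientation": TCP orientation; "force": force on the tool from outside, world axes, zero at the start; "ft_torque": the same for the moment, N m; "gripper_width": finger opening in m.
Only numpy, scipy, OpenCV 4.12 (cv2) and the standard library are available. Lean on these libraries where they do the work, as an engineer would, in place of code of your own. Each camera call takes 0.05 s, during which the arm holds its last target.

TASK

Get this lab mixer tap ready to fill the white jug with lukewarm water (the water itself is started later with a foot pedal). Stand the jug upright on the draining board under the spout, with the outlet over the middle of the jug, and turn the tap's temperature lever until it points straight at the marker clip on the dial. Leave the canister, the bottle and the beaker where they are.

Things in the scene. Friction and masses are not known exactly. Their poses are not given: they have to be found in the camera images.
- tap: Fixed steel pillar tap, 44 mm thick, standing upright on the draining board. Origin: on the pillar's axis at the board (z = 0). Its -x axis points along the spout, z up. The spout is a 22 mm round tube, 186 to 216 mm above the board. On top of the pillar is a fixed white round dial with fine tick lines of 70 mm radius, its upper face 238 mm above the board; the lever turns over it about the pillar's axis (vertical).
- spout_outlet (a point): Centre of the spout's downward outlet (28 mm across), 140 mm from the pillar's axis along the tap's -x, 165 mm above the board.
- lever (a joint): Angle of the temperature lever about the pillar's axis, 0 to 2.4 rad, growing clockwise seen from above. At 0 (cold stop) the lever points 1.2 rad anticlockwise (from above) of the spout's direction, that is to the robot's right; at 1.2 it lies over the spout. Stiff with friction: it needs about 1.2 N pushed sideways at the knob, stays where it is left and does not spring back. It starts between 0 and 0.5.
- lever_knob (a point): Middle of the black upright knob at the lever's end: a cylinder 22 mm across and 50 mm tall (254 to 304 mm above the board, this point at 279 mm), 130 mm from the pillar's axis. Its x axis points outward along the lever, z up. The lever itself is a flat steel bar 18 mm wide, 255 to 265 mm above the board; the hub on the axis ends at 270 mm.
- marker_end (a point): Outer end of the marker clip, a small fixed black bar 12 mm wide, 7 mm high and 40 mm long lying radially across the dial's rim, from 55 to 95 mm from the pillar's axis, 238 to 245 mm above the board; this point is 95 mm from the axis. Its x axis points outward along the clip. The lever passes freely above it and must point the same way. The clip lies somewhere between lever angles 1.0 and 2.1 rad.
- jug_centre (a point): Middle of the loose white plastic jug, on its axis half-way up (50 mm above its underside). The jug is open on top, 100 mm tall, 86 mm across at the foot and 96 mm at the rim, wall 4 mm, about 0.2 kg. Its -x axis points to its handle, z up. It starts upright to the left or right of the tap's spout, handle roughly towards the robot.
- jug_handle (a point): Middle of the upright bar of the jug's handle, 82 mm from the jug's axis and 56 mm above its underside. The handle is a 12 mm round bar loop in the upright plane through the jug's axis: the upright bar reaches from 28 to 84 mm, with bars back to the wall at its top (upper side 90 mm above the underside) and bottom.
- canister: Bystander: closed round canister, brownish with white lid, 84 mm across, 85 mm tall, no handle. Origin at the centre of its underside. Stands on the other side of the spout from the jug.
- bottle: Bystander: white closed bottle, 60 mm across, 170 mm tall, standing farther back on the robot's left. Origin at the centre of its underside.
- beaker: Bystander: open clear glass beaker, 80 mm across, 100 mm tall, standing farther back on the robot's right. Origin at the centre of its underside.
Things that resemble listed ones, but are neither listed nor needed, are in the scene too. What is shaped like the part that bears jug_centre but green or purple is not meant.

How it is judged:
At the end, for the whole second after the job is handed in: The jug stands upright on the board, released, its axis within 25 mm of the spout outlet seen from above; the lever is at rest and points within 0.1 rad of the marker clip's direction; the canister, bottle and beaker stand within 30 mm of where they were (horizontal distance between jug_centre and spout_outlet below 0.025 m and angle between jug_centre's own z axis and vertical below 0.1 rad and height (world z) of jug_centre below 0.06 m and angle between the x axis of lever_knob and the x axis of marker_end, either way round below 0.1 rad and velocity of joint lever between -0.05 and 0.05 rad/s and distance of each of canister, bottle, beaker from where it was at the start of the episode below 0.03 m); the robot touches nothing.
It fails at once if the jug is tipped over (more than about 34 degrees) (angle between jug_centre's own z axis and vertical above 0.6 rad).
It fails at once if the canister is moved more than 30 mm or tipped over (distance of canister from where it was at the start of the episode above 0.03 m or angle between canister's own z axis and vertical above 0.5 rad).
It fails at once if the bottle is moved more than 30 mm or tipped over (distance of bottle from where it was at the start of the episode above 0.03 m or angle between bottle's own z axis and vertical above 0.5 rad).
It fails at once if the beaker is moved more than 30 mm or tipped over (distance of beaker from where it was at the start of the episode above 0.03 m or angle between beaker's own z axis and vertical above 0.5 rad).
It also fails if it takes over 64 s, if anything falls off the work surface, if the arm or the gripper's body presses on something with over 40 N, if the wrist force passes 120 N, or if a joint passes its speed limit or range.

## Working session

There is one attempt and no reset: what is moved stays moved. The work goes in short steps, Python scripts to look and compute and a shell command to move; the robot and the scene stay as the last step left them, time stands still between calls to the robot, and variables do not carry over. Pictures are saved under pics/ and viewed, and the job is handed in when it is done.

```bash
ls; mkdir -p pics; python3 - <<'E'
from station import *
import cv2
print(state())
for n in ["scene","side","wrist"]:
    im=read_camera(n); cv2.imwrite(f"pics/{n}0.png",im[:,:,::-1]); i=camera_info(n); print(n,i)
E
```

```text
pics
{'t': 0.0, 'joint_positions': array([-1.17288436e+00,  2.64694224e-01,  1.60533174e+00, -1.05894964e-05,
        1.27366706e+00, -3.68757215e-02]), 'qvel': array([-0.0004048 ,  0.0021509 ,  0.00084794, -0.00019934,  0.00047799,
        0.00036637]), 'tau': array([-3.21485408e-03, -5.02112818e+01, -3.56874990e+01,  7.24428683e-02,
        2.93497997e-02, -1.55278726e-04]), 'ee_pos': array([ 0.28406807, -0.61156482,  0.23745051]), 'orientation': array([-3.06563165e+00, -6.77155610e-01,  6.07588150e-04]), 'force': array([-0.32580213,  0.04989247, -0.05567084]), 'ft_torque': array([0.04089553, 0.01103578, 0.01203756]), 'gripper_width': 0.08835921976316656}
scene {'camera_matrix': array([[424.66216302,   0.        , 279.48294325],
       [  0.        , 424.66216302, 207.810145  ],
       [  0.        ,   0.        ,   1.        ]]), 'k1': -0.028958854795011334, 'R': array([[-0.82311372,  0.56783601,  0.00678785],
       [ 0.34871424,  0.51484481, -0.78315592],
       [-0.44819882, -0.64225936, -0.62178833]]), 't': array([0.57048655, 0.02312478, 1.27785034])}
side {'camera_matrix': array([[544.34514034,   0.        , 275.27824269],
       [  0.        , 544.34514034, 210.08250884],
       [  0.        ,   0.        ,   1.        ]]), 'k1': 0.06890986522522505, 'R': array([[-0.67557965, -0.737161  , -0.01363062],
       [-0.46003401,  0.43590662, -0.77353353],
       [ 0.57616043, -0.51631297, -0.63360878]]), 't': array([0.29811341, 0.48348323, 1.187109  ])}
wrist {'camera_matrix': array([[305.41952492,   0.        , 276.49448075],
       [  0.        , 305.41952492, 211.81138329],
       [  0.        ,   0.        ,   1.        ]]), 'k1': -0.059872857182732546, 'R': array([[ 0.42165535, -0.9067534 , -0.00224337],
       [-0.87200982, -0.40617485,  0.27316821],
       [-0.2486074 , -0.1132266 , -0.96196367]]), 't': array([-0.67346423, -0.03876162,  0.39045564])}
```

View pics/scene0.png

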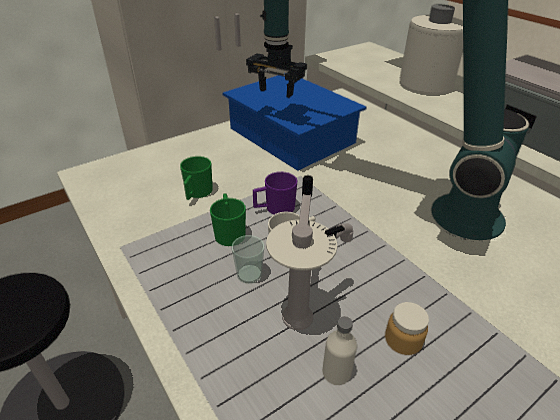

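View pics/side0.png

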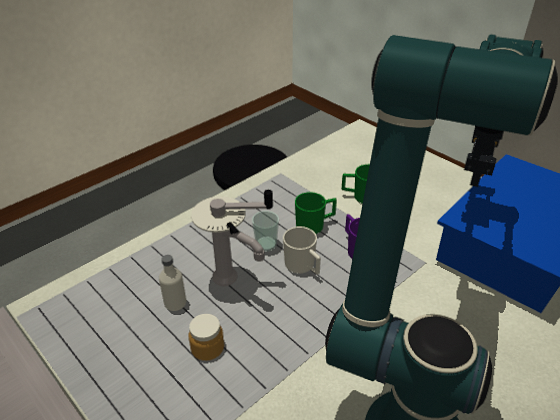

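View pics/wrist0.png

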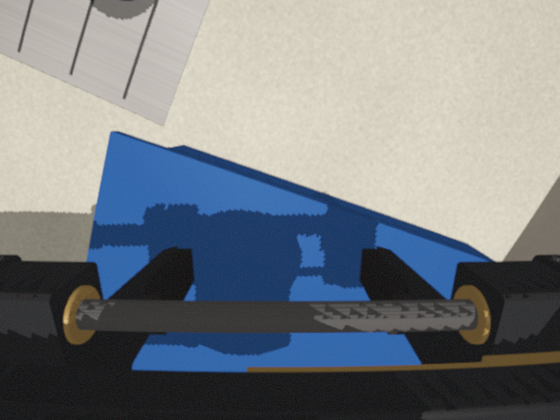

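```bash
cat > h.py <<'E'
from station import *
import numpy as np, cv2
def ray(info,uv):
    K=np.array(info["camera_matrix"]);d=np.array([info["k1"],0,0,0.])
    p=cv2.undistortPoints(np.array(uv,float).reshape(-1,1,2),K,d).reshape(-1,2)
    R=np.array(info["R"]);t=np.array(info["t"])
    return -R.T@t, np.c_[p,np.ones(len(p))]@R
def onz(info,uv,z):
    c,d=ray(info,uv); return c+d*((z-c[2])/d[:,2])[:,None]
def proj(info,X):
    r=cv2.Rodrigues(np.array(info["R"]))[0]
    return cv2.projectPoints(np.array(X,float).reshape(-1,1,3),r,np.array(info["t"]),np.array(info["camera_matrix"]),np.array([info["k1"],0,0,0.]))[0].reshape(-1,2)
def crop(im,x0,y0,x1,y1,s,name):
    cv2.imwrite(name,cv2.resize(im[y0:y1,x0:x1],None,fx=s,fy=s,interpolation=cv2.INTER_CUBIC))
E
python3 - <<'E'
from h import *
a=cv2.imread("pics/scene0.png");crop(a,220,160,370,270,5,"pics/sc1.png")
a=cv2.imread("pics/side0.png");crop(a,180,170,340,290,5,"pics/sd1.png")
E
```

```text
(no output)
```

View pics/sc1.png

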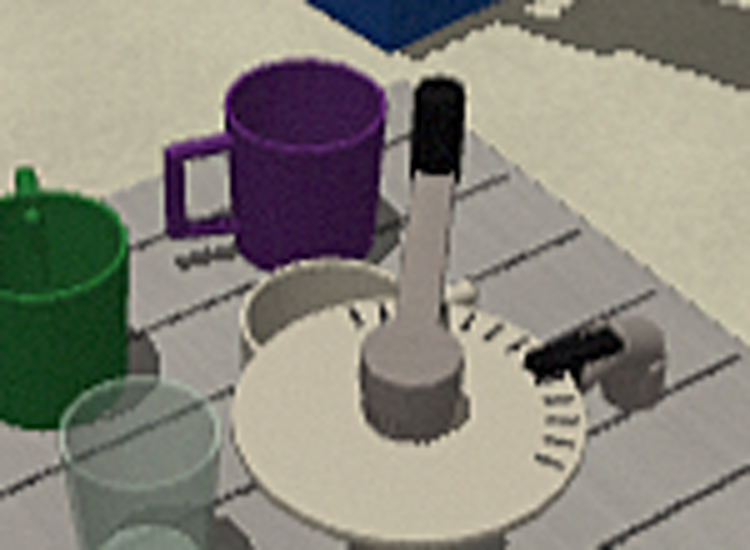

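View pics/sd1.png

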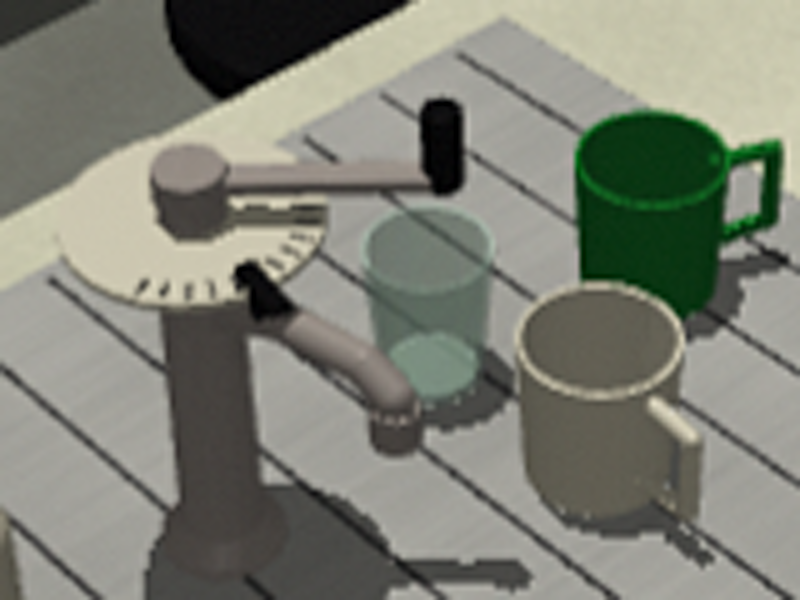

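```bash
python3 - <<'E'
from h import *
S=camera_info("scene");D=camera_info("side")
sc=lambda *p:[(x/5+220-.4,y/5+160-.4) for x,y in p]
sd=lambda *p:[(x/5+180-.4,y/5+170-.4) for x,y in p]
np.set_printoptions(precision=4,suppress=True)
print("hub",onz(S,sc((413,352)),.27),onz(D,sd((190,170)),.27))
# black masks clip
for n,I,(x0,y0,x1,y1) in [("scene",S,(322,223,346,238)),("side",D,(226,220,240,235))]:
    a=cv2.imread(f"pics/{n}0.png").astype(int);m=(a.max(2)<60)[y0:y1,x0:x1]
    ys,xs=np.nonzero(m);P=onz(I,np.c_[xs+x0,ys+y0],.243)
    c=P.mean(0);u,s,v=np.linalg.svd(P-c);t=(P-c)@v[0]
    print(n,"clip",c,v[0],np.ptp(t),len(xs), c+v[0]*t.min(),c+v[0]*t.max())
print("knob top",onz(S,sc((439,85)),.304),onz(D,sd((442,105)),.304), "bar/knob bottom",onz(S,sc((435,172)),.254),onz(D,sd((443,188)),.254))
print("outlet",onz(S,sc((637,392)),.165),onz(D,sd((396,440)),.165))
print("jugrim",onz(D,sd((601,340),(517,340),(685,340),(601,282),(601,398)),.1))
print("handle top corner",onz(D,sd((688,438)),.09), onz(D,sd((660,408)),.09),"scene",onz(S,sc((465,290)),.087))
print("canister lid scene",onz(S,[(410.5,317)],.085),"side",onz(D,[(206,327)],.085))
E
```

```text
hub [[0.6487 0.009  0.27  ]] [[0.6418 0.0096 0.27  ]]
scene clip [0.5771 0.0222 0.243 ] [ 0.9978 -0.067  -0.    ] 0.04417164764123341 123 [0.555  0.0237 0.243 ] [0.599  0.0208 0.243 ]
side clip [0.5671 0.0255 0.243 ] [-0.9608  0.2774 -0.    ] 0.046086423684918096 83 [0.5914 0.0185 0.243 ] [0.5471 0.0313 0.243 ]
knob top [[ 0.5615 -0.0907  0.304 ]] [[ 0.5605 -0.0901  0.304 ]] bar/knob bottom [[ 0.5574 -0.0949  0.254 ]] [[ 0.5577 -0.0868  0.254 ]]
outlet [[ 0.5066 -0.0055  0.165 ]] [[ 0.5064 -0.0062  0.165 ]]
jugrim [[ 0.5393 -0.1852  0.1   ]
 [ 0.5717 -0.1508  0.1   ]
 [ 0.507  -0.2194  0.1   ]
 [ 0.5747 -0.22    0.1   ]
 [ 0.5056 -0.152   0.1   ]]
handle top corner [[ 0.4581 -0.1718  0.09  ]] [[ 0.4851 -0.1776  0.09  ]] scene [[ 0.4648 -0.1768  0.087 ]]
canister lid scene [[0.4943 0.1914 0.085 ]] side [[0.4784 0.1898 0.085 ]]
```

```bash
cat > tgt.py <<'E'
# usage: tgt.py x y z yaw_deg -> shift in tool units
import sys
from h import *
from scipy.spatial.transform import Rotation as Ro
s=state();R=Ro.from_rotvec(s["orientation"]).as_matrix();p=np.array(s["ee_pos"])
np.set_printoptions(precision=4,suppress=True)
print("t",s["t"],"p",p,"yaw",np.degrees(np.arctan2(R[1,0],R[0,0])),"zaxis",R[:,2],"F",s["force"],"w",s["gripper_width"],"q",s["joint_positions"])
if len(sys.argv)>4:
    x,y,z,yw=map(float,sys.argv[1:5])
    d=R.T@(np.array([x,y,z])-p)/.025
    print("shift units",d,"turn",-((yw-np.degrees(np.arctan2(R[1,0],R[0,0]))+180)%360-180))
E
python3 -m creep '[[[0,0,-3.2,-8,88],[1.4,-1.3,-3.2,-16,88],[2.8,-2.6,-3.2,-24,88],[4.2,-3.9,-3.2,-32,88],[5.6,-5.2,-3.2,-40,88]]]'
python3 tgt.py 0.46 -0.175 0.30 172
```

```text
t: 0.65
ee_pos: [0.3569, -0.4337, 0.3189]
orientation: [2.646, 1.692, 0.001]
force: [0.2, -0.7, 0.4]
gripper_width: 0.0879
t 0.65 p [ 0.3569 -0.4337  0.3189] yaw 65.19656671771334 zaxis [ 0.0006 -0.0003 -1.    ] F [ 0.1621 -0.6517  0.4455] w 0.0878678365178557 q [-0.9267  0.0087  1.7454  0.0003  1.3869 -0.4939]
shift units [11.1226 -0.5977  0.7569] turn -106.80343328228668
```

```bash

python3 -m creep '[[[1.8,-0.1,0.2,-8,88],[3.6,-0.2,0.4,-16,88],[5.4,-0.3,0.6,-24,88],[7.2,-0.4,0.8,-32,88],[9,-0.5,0.8,-40,88]]]'
python3 tgt.py 0.46 -0.175 0.30 172
```

```text
t: 1.15
ee_pos: [0.4404, -0.2242, 0.2977]
orientation: [-1.907, -2.495, 0.0]
force: [0.0, 0.1, -0.5]
gripper_width: 0.0879
t 1.15 p [ 0.4404 -0.2242  0.2977] yaw 105.22897288183853 zaxis [-0.0012  0.0008 -1.    ] F [ 0.0459  0.0704 -0.5192] w 0.08788023136139693 q [-0.5213 -0.1151  1.9015  0.0001  1.3566 -0.7871]
shift units [ 1.6911  1.2741 -0.0931] turn -66.77102711816147
```

```bash

python3 -m creep '[[[0.8,0.6,0,-8,88],[1.7,1.3,0,-16,88],[1.7,1.3,0,-24,88],[1.7,1.3,0,-32,88],[1.7,1.3,0,-40,88]]]'
python3 -m creep '[[[0,0,0,-8,88],[0,0,0,-16,88],[0,0,0,-24,88],[0,0,0,-27,88],[0,0,0,-27,88]]]'
python3 tgt.py 0.46 -0.175 0.30 172
python3 - <<'E'
from h import *
import pickle
d={}
for n in ["wrist","scene","side"]:
    i=camera_info(n);im=read_camera(n);cv2.imwrite(f"pics/{n}2.png",im[:,:,::-1]);d[n]=i
pickle.dump(d,open("i2.pkl","wb"))
E
```

```text
t: 1.65
ee_pos: [0.461, -0.1762, 0.2984]
orientation: [-0.937, -2.998, -0.0]
force: [-0.2, 0.1, -0.2]
gripper_width: 0.0879
t: 2.15
ee_pos: [0.4609, -0.1767, 0.2984]
orientation: [-0.221, -3.133, -0.0]
force: [0.6, -0.4, 0.8]
gripper_width: 0.0884
t 2.15 p [ 0.4609 -0.1767  0.2984] yaw 171.9130565167448 zaxis [-0.0006  0.0003 -1.    ] F [ 0.6102 -0.4272  0.8412] w 0.08835633163069155 q [-0.4166 -0.1171  1.902   0.      1.3573 -1.8462]
shift units [ 0.0437  0.0623 -0.0651] turn -0.0869434832551974
```

View pics/wrist2.png

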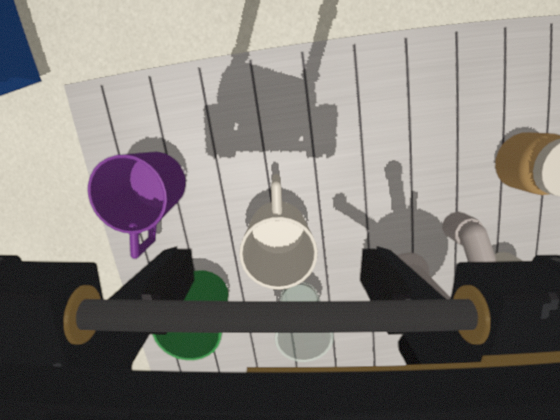

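View pics/scene2.png

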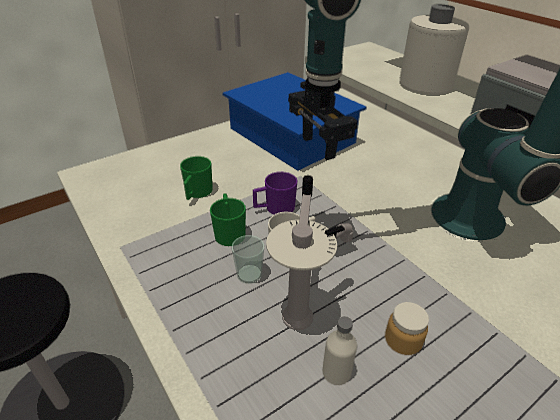

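```bash
python3 - <<'E'
from h import *
import pickle
I=pickle.load(open("i2.pkl","rb"))["wrist"]
a=cv2.imread("pics/wrist2.png")
crop(a,220,160,340,300,4,"pics/w2c.png")
E
```

```text
(no output)
```

View pics/w2c.png

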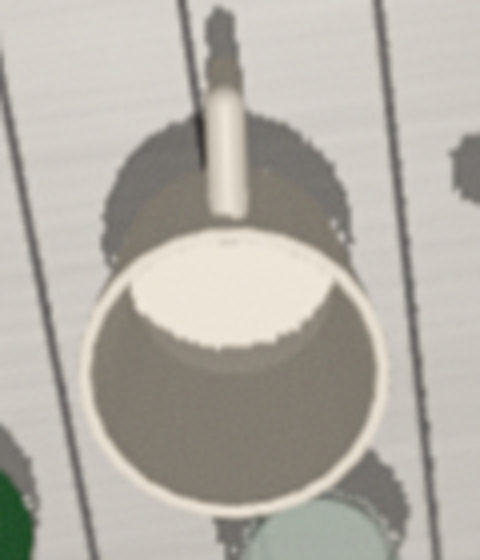

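```bash
python3 - <<'E'
from h import *
import pickle
I=pickle.load(open("i2.pkl","rb"))["wrist"]
np.set_printoptions(precision=4,suppress=True)
f=lambda *p:[(x/4+220-.4,y/4+160-.4) for x,y in p]
print("rim L R T B",onz(I,f((80,372),(389,372),(232,228),(232,517)),.1))
P=onz(I,f((80,372),(389,372),(232,228),(232,517),(160,255),(330,270),(130,480),(340,475)),.1)
A=np.c_[2*P[:,:2],np.ones(len(P))];s=np.linalg.lstsq(A,(P[:,:2]**2).sum(1),rcond=None)[0];c=s[:2];print("c",c,"r",np.sqrt(s[2]+c@c))
h=onz(I,f((225,92),(229,212)),.088);print("handle out/in",h);
d=h[0,:2]-c;print(np.linalg.norm(d),np.degrees(np.arctan2(d[1],d[0])))
d/=np.linalg.norm(d);print("bar",c+.082*d)
# spout end seen in wrist
print(onz(I,[(462,228)],.165))
E
python3 tgt.py 0.458 -0.173 0.11 171
```

```text
rim L R T B [[ 0.5325 -0.2322  0.1   ]
 [ 0.5458 -0.1386  0.1   ]
 [ 0.4935 -0.1798  0.1   ]
 [ 0.5884 -0.1931  0.1   ]]
c [ 0.5418 -0.1861] r 0.0469823822641501
handle out/in [[ 0.4552 -0.1764  0.088 ]
 [ 0.4919 -0.1804  0.088 ]]
0.08716063411609311 173.6346906740384
bar [ 0.4603 -0.177 ]
[[0.5117 0.0022 0.165 ]]
t 2.3 p [ 0.461  -0.1767  0.2986] yaw 171.84337944192313 zaxis [-0.0002  0.0001 -1.    ] F [-0.2098  0.1064 -0.4327] w 0.08794169687858866 q [-0.4166 -0.1172  1.9017  0.      1.3573 -1.8451]
shift units [0.1377 0.1307 7.5421] turn 0.8433794419231333
```

```bash

python3 -m creep '[[[0,0,1.5,-1.5,88],[0,0,3,-1.5,88],[0,0,4.5,-1.5,88],[0,0,6,-1.5,88],[0,0,7,-1.5,88]]]'
python3 -m creep '[[[0,0,0.7,0,88],[0,0,1.4,0,88],[0,0,2.1,0,88],[0,0,2.6,0,88],[0,0,2.6,0,88]]]'
python3 tgt.py 0.4603 -0.177 0.057 173.6
python3 - <<'E'
from h import *
for n in ["side","wrist"]:
    im=read_camera(n);cv2.imwrite(f"pics/{n}3.png",im[:,:,::-1])
a=cv2.imread("pics/side3.png");crop(a,180,170,340,290,5,"pics/sd3.png")
E
```

```text
t: 2.8
ee_pos: [0.4595, -0.1761, 0.1209]
orientation: [-0.182, -3.133, -0.002]
force: [0.2, 0.0, 0.8]
gripper_width: 0.0878
t: 3.3
ee_pos: [0.4595, -0.1761, 0.0568]
orientation: [-0.181, -3.133, -0.002]
force: [-0.7, 0.3, -0.5]
gripper_width: 0.0876
t 3.3 p [ 0.4595 -0.1761  0.0568] yaw 173.38227553250584 zaxis [-0.0036  0.0016 -1.    ] F [-0.6506  0.3481 -0.4701] w 0.08763688948958812 q [-0.4166  0.1147  2.1503 -0.      0.8805 -1.8719]
shift units [-0.0347 -0.0309 -0.0068] turn -0.21772446749415053
```

View pics/sd3.png

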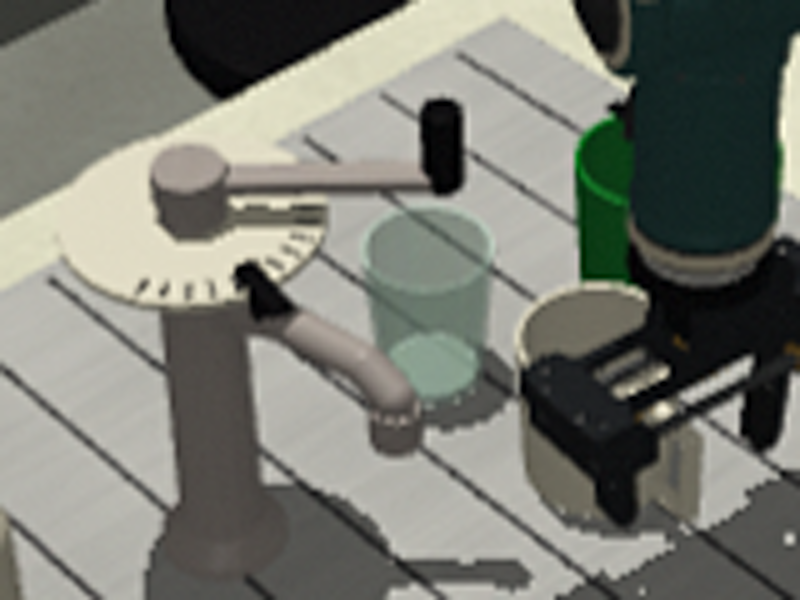

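View pics/wrist3.png

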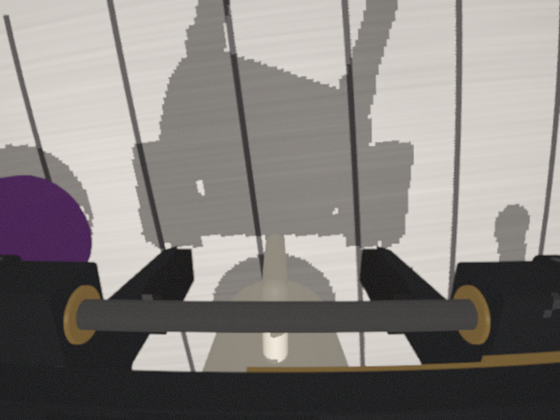

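```bash

python3 -m creep '[[[0,0,0,0,0],[0,0,0,0,0],[0,0,0,0,0],[0,0,0,0,0],[0,0,0,0,0]]]' 35
python3 -m creep '[[[0,0,0,0,0],[0,0,0,0,0],[0,0,0,0,0],[0,0,0,0,0],[0,0,0,0,0]]]' 35
python3 tgt.py
```

```text
t: 3.9
ee_pos: [0.4612, -0.1769, 0.059]
orientation: [0.18, 3.136, -0.0]
force: [-0.7, 0.4, -0.3]
gripper_width: 0.0501
t: 4.4
ee_pos: [0.4611, -0.1768, 0.0587]
orientation: [-0.181, -3.136, -0.0]
force: [0.2, -0.1, -0.3]
gripper_width: 0.0103
t 4.4 p [ 0.4611 -0.1768  0.0587] yaw 173.41085431394697 zaxis [-0.0001  0.0001 -1.    ] F [ 0.2025 -0.1411 -0.3157] w 0.010338326306688487 q [-0.4166  0.1126  2.1485  0.      0.8806 -1.8724]
```

```bash

python3 -m creep '[[[0,0,0,0,0],[0,0,0,0,0],[0,0,-0.2,0,0],[0,0,-0.4,0,0],[0,0,-0.4,0,0]]]' 35
python3 tgt.py
python3 - <<'E'
from h import *
for n in ["side","wrist"]:
    im=read_camera(n);cv2.imwrite(f"pics/{n}4.png",im[:,:,::-1])
a=cv2.imread("pics/side4.png");crop(a,180,170,340,290,5,"pics/sd4.png")
E
```

```text
t: 4.9
ee_pos: [0.4614, -0.1769, 0.0694]
orientation: [0.18, 3.136, -0.0]
force: [0.4, -0.4, -2.3]
gripper_width: 0.0108
t 4.9 p [ 0.4614 -0.1769  0.0694] yaw 173.41571351722538 zaxis [ 0.0007 -0.0004 -1.    ] F [ 0.4392 -0.3577 -2.2721] w 0.01076338681316614 q [-0.4166  0.097   2.1417 -0.      0.9021 -1.8724]
```

View pics/sd4.png

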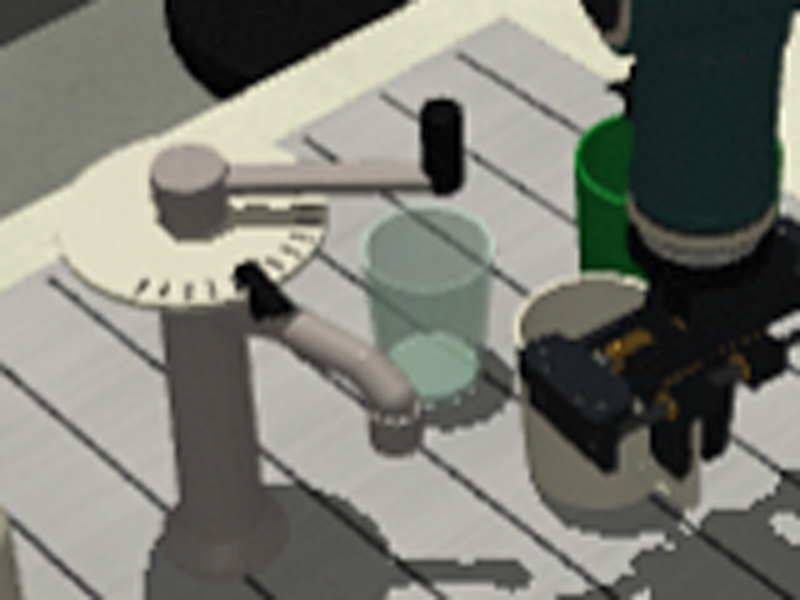

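```bash

python3 tgt.py 0.4258 0.0035 0.0694 173.4
python3 -m creep '[[[0.2,0.5,0,0,0],[0.4,1.2,0,0,0],[0.7,2,0,0,0],[0.9,2.8,0,0,0],[1.1,3.5,0,0,0]]]' 35
python3 -m creep '[[[0.2,0.8,0,0,0],[0.5,1.6,0,0,0],[0.8,2.4,0,0,0],[1,3.1,0,0,0],[1.1,3.5,0,0,0]]]' 35
python3 -m creep '[[[0,0,0,0,0],[0,0,0,0,0],[0,0,0,0,0]]]' 35
python3 tgt.py 0.4258 0.0035 0.0694 173.4
python3 - <<'E'
from h import *
for n in ["side","scene","wrist"]:
    im=read_camera(n);cv2.imwrite(f"pics/{n}5.png",im[:,:,::-1])
a=cv2.imread("pics/side5.png");crop(a,180,170,340,290,5,"pics/sd5.png")
a=cv2.imread("pics/scene5.png");crop(a,250,160,410,280,5,"pics/sc5.png")
E
```

```text
t 5.0 p [ 0.4611 -0.1768  0.0688] yaw 173.41256792680628 zaxis [ 0.0001 -0.     -1.    ] F [-0.0697 -0.387  -2.6943] w 0.010558596876853588 q [-0.4166  0.0975  2.1423  0.      0.9017 -1.8724]
shift units [ 2.2281  7.0021 -0.0231] turn 0.012567926806269725
t: 5.5
ee_pos: [0.4426, -0.085, 0.0683]
orientation: [-0.181, -3.135, -0.001]
force: [-0.1, -0.1, -2.4]
gripper_width: 0.0104
t: 6.0
ee_pos: [0.4251, 0.0051, 0.0683]
orientation: [-0.178, -3.135, -0.001]
force: [0.2, 0.1, -2.7]
gripper_width: 0.0109
t: 6.3
ee_pos: [0.4267, 0.0029, 0.0688]
orientation: [0.181, 3.136, -0.0]
force: [-0.0, -0.0, -1.9]
gripper_width: 0.0106
t 6.3 p [0.4267 0.0029 0.0688] yaw 173.3878457629995 zaxis [ 0.0002 -0.0003 -1.    ] F [-0.0412 -0.0053 -1.8644] w 0.010605725560348488 q [-0.0514 -0.0303  2.2752 -0.0003  0.8964 -1.5066]
shift units [ 0.0404  0.0202 -0.0253] turn -0.012154237000515877
```

View pics/sd5.png

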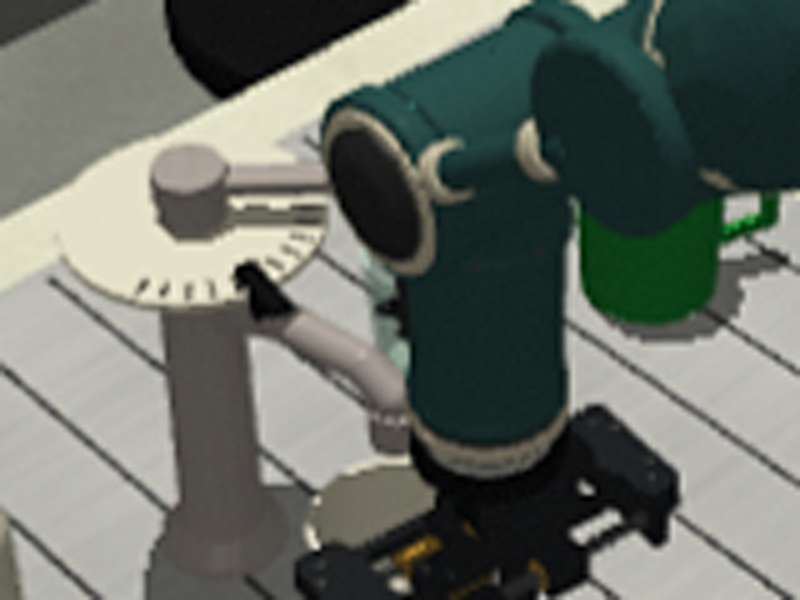

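View pics/sc5.png

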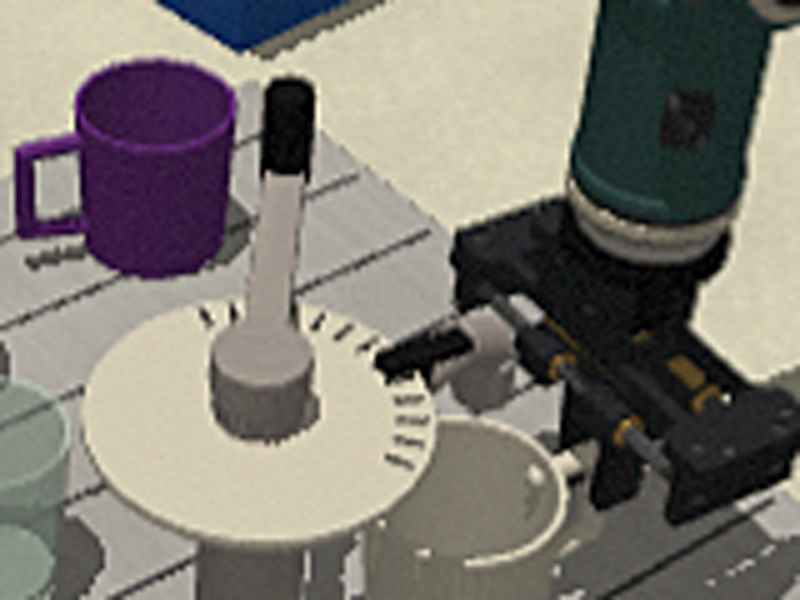

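```bash
python3 - <<'E'
from h import *
np.set_printoptions(precision=4,suppress=True)
S=camera_info("scene");D=camera_info("side")
for c in [(.5065,-.006)]:
    th=np.linspace(0,2*np.pi,60);P=np.c_[c[0]+.048*np.cos(th),c[1]+.048*np.sin(th),0*th+.11]
    for n,I,x0,y0 in [("scene",S,250,160),("side",D,180,170)]:
        a=cv2.imread(f"pics/{n}5.png")[y0:y0+120,x0:x0+160];a=cv2.resize(a,None,fx=5,fy=5)
        for q,r in((P,1),):
            for u in (proj(I,q)-[x0,y0]+.5)*5-.5: cv2.circle(a,(int(u[0]),int(u[1])),2,(0,0,255),-1)
        u=(proj(I,[[c[0],c[1],.165]])[0]-[x0,y0]+.5)*5;cv2.circle(a,(int(u[0]),int(u[1])),3,(255,0,0),-1)
        cv2.imwrite(f"pics/ov_{n}.png",a)
E
```

```text
(no output)
```

View pics/ov_scene.png

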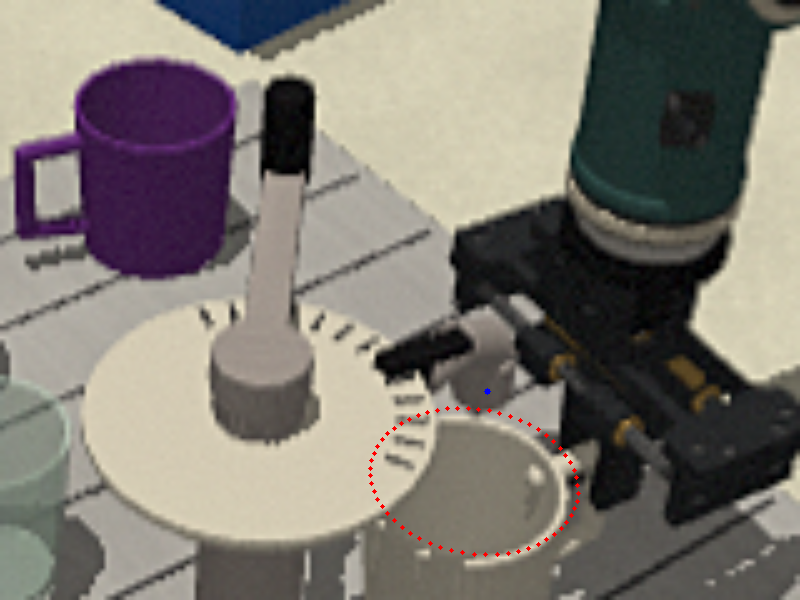

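View pics/ov_side.png

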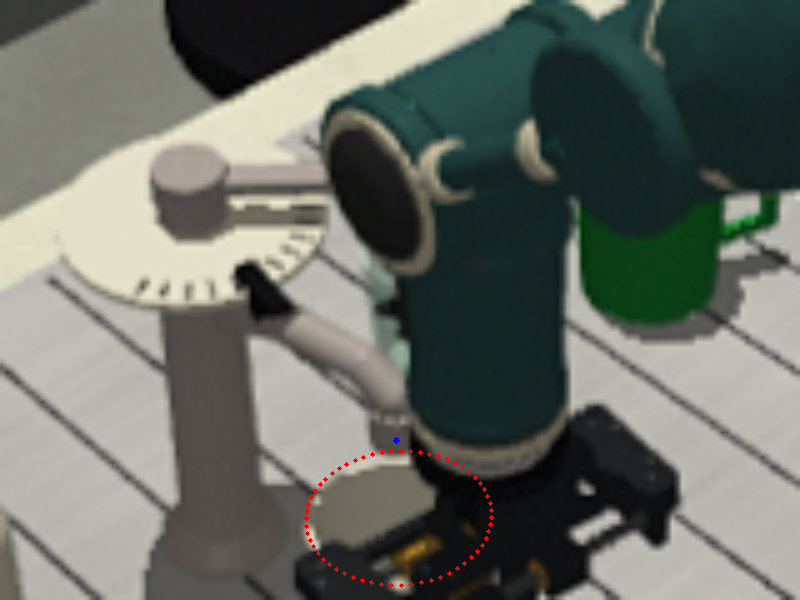

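```bash

python3 -m creep '[[[0,0,0.1,0,0],[0,0,0.2,0,0],[0,0,0.3,0,0],[0,0,0.4,0,0],[0,0,0.4,0,0]]]' 35
python3 -m creep '[[[0,0,0,0,30],[0,0,0,0,60],[0,0,0,0,60],[0,0,0,0,60],[0,0,0,0,60]]]'
python3 -m creep '[[[0,0,0,0,60],[0,0,0,0,60]]]'
python3 tgt.py
```

```text
t: 6.95
ee_pos: [0.4265, 0.0033, 0.0587]
orientation: [-0.18, -3.136, 0.0]
force: [-1.8, 0.3, 0.2]
gripper_width: 0.0108
t: 7.45
ee_pos: [0.4267, 0.0034, 0.0588]
orientation: [0.18, 3.136, 0.0]
force: [-0.4, 1.0, -0.5]
gripper_width: 0.0488
t: 7.65
ee_pos: [0.4266, 0.0033, 0.0587]
orientation: [0.18, 3.136, -0.0]
force: [1.1, 0.1, 1.0]
gripper_width: 0.0595
t 7.65 p [0.4266 0.0033 0.0587] yaw 173.41351938932888 zaxis [ 0.0001 -0.     -1.    ] F [1.0669 0.1101 1.029 ] w 0.05953805172784924 q [-0.0506 -0.0142  2.2825 -0.      0.8732 -1.5064]
```

```bash

python3 -m creep '[[[0,0,-0.5,0,60],[0,0,-1.5,0,60],[0,0,-3,0,60],[0,0,-4.5,0,60],[0,0,-6,0,60]]]'
python3 -m creep '[[[0,0,-1.5,0,60],[0,0,-3,0,60],[0,0,-4.5,0,60],[0,0,-5.2,0,60],[0,0,-5.2,0,60]]]'
python3 tgt.py
python3 - <<'E'
from h import *
import pickle
d={}
for n in ["wrist","side","scene"]:
    i=camera_info(n);im=read_camera(n);cv2.imwrite(f"pics/{n}6.png",im[:,:,::-1]);d[n]=i
pickle.dump(d,open("i6.pkl","wb"))
a=cv2.imread("pics/scene6.png");crop(a,250,160,410,280,5,"pics/sc6.png")
E
```

```text
t: 8.15
ee_pos: [0.4263, 0.0034, 0.2111]
orientation: [0.18, 3.136, 0.0]
force: [0.2, -0.8, -0.3]
gripper_width: 0.06
t: 8.65
ee_pos: [0.4281, 0.0033, 0.3433]
orientation: [0.18, 3.129, 0.0]
force: [-0.4, 0.2, -0.7]
gripper_width: 0.06
t 8.65 p [0.4281 0.0033 0.3433] yaw 173.41158428111777 zaxis [ 0.0077 -0.0004 -1.    ] F [-0.4043  0.2117 -0.7336] w 0.05995947884437804 q [-0.0506 -0.2732  1.9499  0.      1.4571 -1.5064]
```

View pics/wrist6.png

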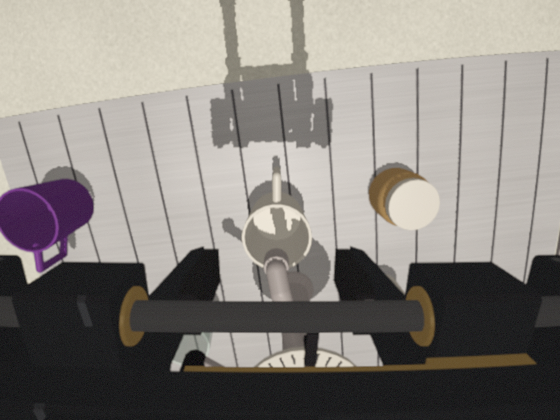

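View pics/side6.png

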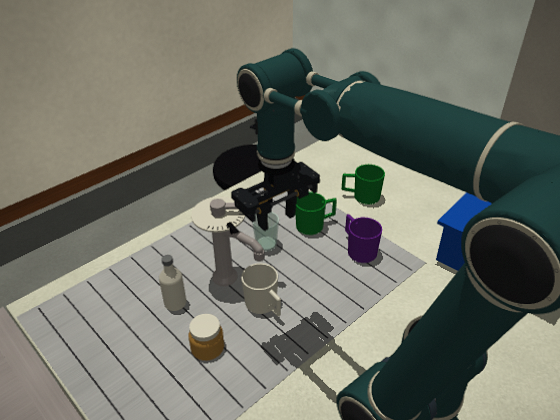

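View pics/sc6.png

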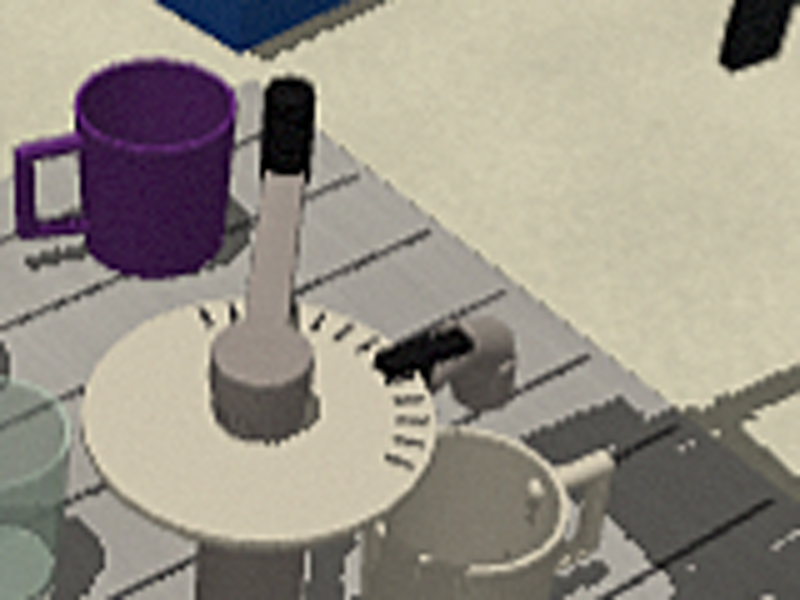

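```bash
python3 - <<'E'
from h import *
a=cv2.imread("pics/wrist6.png");crop(a,220,160,340,280,5,"pics/w6c.png")
a=cv2.imread("pics/side6.png");crop(a,190,190,310,320,5,"pics/sd6c.png")
E
```

```text
(no output)
```

View pics/w6c.png

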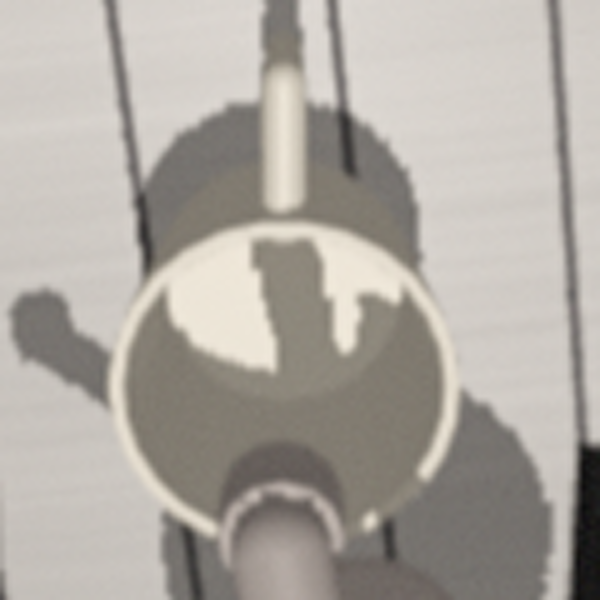

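View pics/sd6c.png

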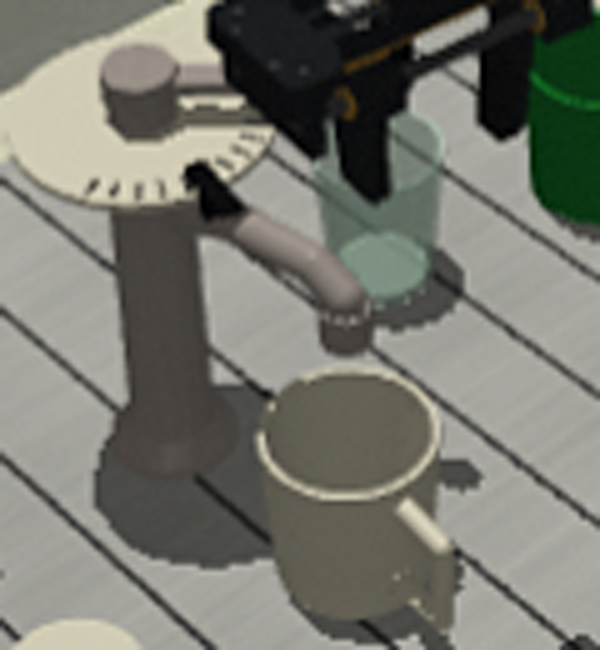

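```bash
python3 - <<'E'
from h import *
import pickle
np.set_printoptions(precision=4,suppress=True)
I=pickle.load(open("i6.pkl","rb"))
f=lambda x0,y0,*p:[(x/5+x0-.4,y/5+y0-.4) for x,y in p]
def fit(P):
    A=np.c_[2*P[:,:2],np.ones(len(P))];s=np.linalg.lstsq(A,(P[:,:2]**2).sum(1),rcond=None)[0];c=s[:2];return c,np.sqrt(s[2]+c@c)
W=I["wrist"]
print("W jug",fit(onz(W,f(220,160,(110,390),(460,390),(283,221),(170,280),(400,265),(190,520),(365,528)),.1)))
print("W outlet near edge",onz(W,f(220,160,(283,441)),.165), "sides",onz(W,f(220,160,(222,490),(345,490)),.165))
D=I["side"]
print("D jug",fit(onz(D,f(190,190,(257,438),(440,430),(350,368),(348,500),(290,385),(290,487),(410,480)),.1)))
print("D outlet",onz(D,f(190,190,(345,338)),.165), "bottom edge",onz(D,f(190,190,(345,356)),.165))
S=I["scene"]
print("S jug",fit(onz(S,f(250,160,(568,500),(460,430),(530,452),(490,574),(540,555)),.1)))
E
```

```text
W jug (array([ 0.5065, -0.0047]), np.float64(0.046963576872868125))
W outlet near edge [[ 0.4934 -0.0043  0.165 ]] sides [[ 0.504  -0.0197  0.165 ]
 [ 0.5073  0.0086  0.165 ]]
D jug (array([ 0.5057, -0.0043]), np.float64(0.047254922377037094))
D outlet [[ 0.5078 -0.0068  0.165 ]] bottom edge [[0.4981 0.0017 0.165 ]]
S jug (array([ 0.5108, -0.0048]), np.float64(0.04676635488385295))
```

```bash
python3 tgt.py 0.66 0.0 0.48 173.4
```

```text
t 8.8 p [0.4258 0.0034 0.3377] yaw 173.41056306080253 zaxis [-0.0016  0.0001 -1.    ] F [-0.0299 -1.5048 -1.0007] w 0.06014388267212717 q [-0.0506 -0.27    1.9575  0.      1.4557 -1.5064]
shift units [-9.3132  0.9403 -5.708 ] turn 0.010563060802525115
```

```bash

python3 -m creep '[[[0,0,-1.8,0,60],[-1,0.1,-3.2,0,60],[-2.6,0.2,-4.2,0,60],[-4.2,0.4,-5,0,60],[-5.8,0.6,-5.7,0,60]]]'
python3 -m creep '[[[-1.5,0.1,0,0,60],[-3,0.3,0,0,60],[-3.5,0.3,0,0,60],[-3.5,0.3,0,0,60],[-3.5,0.3,0,0,60]]]'
python3 tgt.py
python3 - <<'E'
from h import *
import pickle
d={}
for n in ["wrist"]:
    i=camera_info(n);im=read_camera(n);cv2.imwrite(f"pics/{n}7.png",im[:,:,::-1]);d[n]=i
pickle.dump(d,open("i7.pkl","wb"))
E
```

```text
t: 9.3
ee_pos: [0.5733, 0.0016, 0.4803]
orientation: [-0.181, -3.134, 0.0]
force: [0.6, -0.5, 0.9]
gripper_width: 0.0598
t: 9.8
ee_pos: [0.659, -0.001, 0.48]
orientation: [-0.18, -3.133, 0.0]
force: [-1.1, -0.2, 0.3]
gripper_width: 0.0598
t 9.8 p [ 0.659 -0.001  0.48 ] yaw 173.40760051693007 zaxis [-0.0031  0.0001 -1.    ] F [-1.0907 -0.2126  0.3131] w 0.05982271109810113 q [-0.0393  0.1911  1.2608 -0.      1.6928 -1.4951]
```

View pics/wrist7.png

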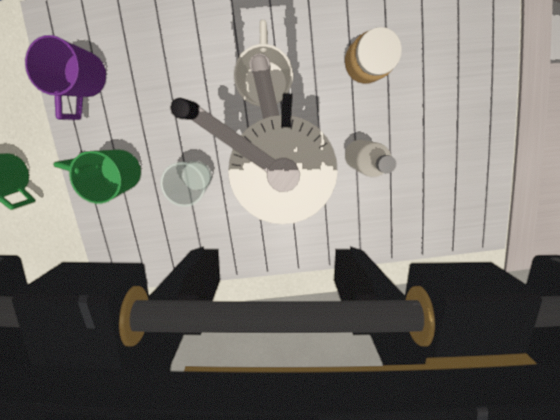

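```bash
python3 - <<'E'
from h import *
a=cv2.imread("pics/wrist7.png");crop(a,165,40,345,230,4,"pics/w7c.png")
E
```

```text
(no output)
```

View pics/w7c.png

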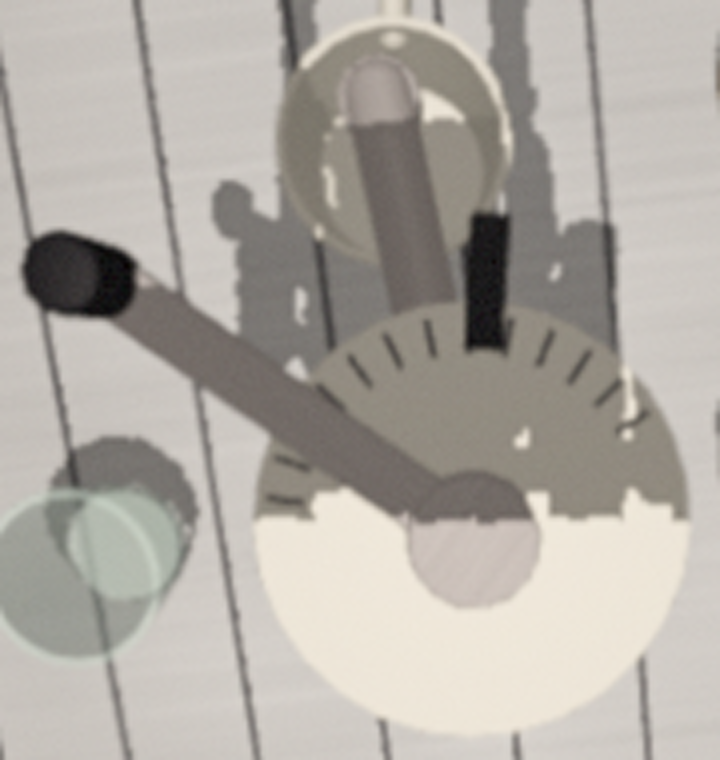

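```bash
python3 - <<'E'
from h import *
import pickle
np.set_printoptions(precision=4,suppress=True)
W=pickle.load(open("i7.pkl","rb"))["wrist"]
f=lambda *p:[(x/4+165-.4,y/4+40-.4) for x,y in p]
def fit(P):
    A=np.c_[2*P[:,:2],np.ones(len(P))];s=np.linalg.lstsq(A,(P[:,:2]**2).sum(1),rcond=None)[0];c=s[:2];return c,np.sqrt(s[2]+c@c)
c,r=fit(onz(W,f((254,520),(690,520),(470,735),(310,380),(640,390),(330,680),(610,690),(545,313)),.238));print("dial",c,r)
h,r=fit(onz(W,f((409,545),(540,545),(475,608),(475,470),(430,492),(520,492)),.27));print("hub",h,r)
P=onz(W,f((489,214),(486,349)),.245);print("clip",P)
P=onz(W,f((489,214),(486,349)),.2445)
ang=lambda p:np.degrees(np.arctan2(p[1],p[0]))
for ax in (c,h,(c+h)/2): print("clip ang",ang(P[0,:2]-ax),ang(P.mean(0)[:2]-ax), np.linalg.norm(P[0,:2]-ax),"own",ang(P[0]-P[1]))
k=onz(W,f((62,272)),.304)[0,:2];print("knob",k,np.linalg.norm(k-h),ang(k-h))
E
```

```text
dial [0.6458 0.0088] 0.06921853210712509
hub [0.6445 0.0088] 0.019691766233134404
clip [[0.5521 0.0238 0.245 ]
 [0.5906 0.0187 0.245 ]]
clip ang 170.92364070892785 170.50725209323798 0.09492171200617694 own 172.53916167942845
clip ang 170.79735061773687 170.34052118880794 0.09361499178265294 own 172.53916167942845
clip ang 170.86093331255313 170.42461369045114 0.09426829464799796 own 172.53916167942845
knob [ 0.5587 -0.0878] 0.12920580662682532 -131.58416917494748
```

```bash
python3 tgt.py 0.559 -0.0885 0.38 173.4
```

```text
t 9.85 p [ 0.6588 -0.001   0.481 ] yaw 173.40835156230978 zaxis [-0.0015  0.     -1.    ] F [ 0.9323 -0.4272  0.0023] w 0.05994046927502649 q [-0.0393  0.1897  1.2607 -0.      1.6927 -1.495 ]
shift units [ 3.5573 -3.9351  4.0445] turn 0.008351562309769633
```

```bash

python3 -m creep '[[[1,-1.1,0.5,0,60],[2,-2.2,1.5,0,60],[3,-3.3,2.5,0,60],[3.6,-3.9,3.4,0,60],[3.6,-3.9,4,0,60]]]'
python3 -m creep '[[[0,0,0,0,60],[0,0,0,0,60]]]'
python3 tgt.py 0.559 -0.0885 0.272 173.4
python3 - <<'E'
from h import *
for n in ["scene"]:
    im=read_camera(n);cv2.imwrite(f"pics/{n}8.png",im[:,:,::-1])
a=cv2.imread("pics/scene8.png");crop(a,230,100,390,220,5,"pics/sc8.png")
E
```

```text
t: 10.35
ee_pos: [0.5559, -0.0886, 0.3811]
orientation: [0.184, 3.136, -0.001]
force: [0.0, 0.8, 0.3]
gripper_width: 0.0599
t: 10.55
ee_pos: [0.5597, -0.0869, 0.3822]
orientation: [0.18, 3.135, 0.0]
force: [0.1, 0.0, 0.8]
gripper_width: 0.0596
t 10.55 p [ 0.5597 -0.0869  0.3822] yaw 173.4414868370228 zaxis [ 0.0015  0.0002 -1.    ] F [0.1117 0.0496 0.8083] w 0.05961165470852054 q [-0.1982  0.0013  1.6401  0.0004  1.4988 -1.6546]
shift units [ 0.0261 -0.0695  4.4082] turn 0.04148683702280209
```

View pics/sc8.png

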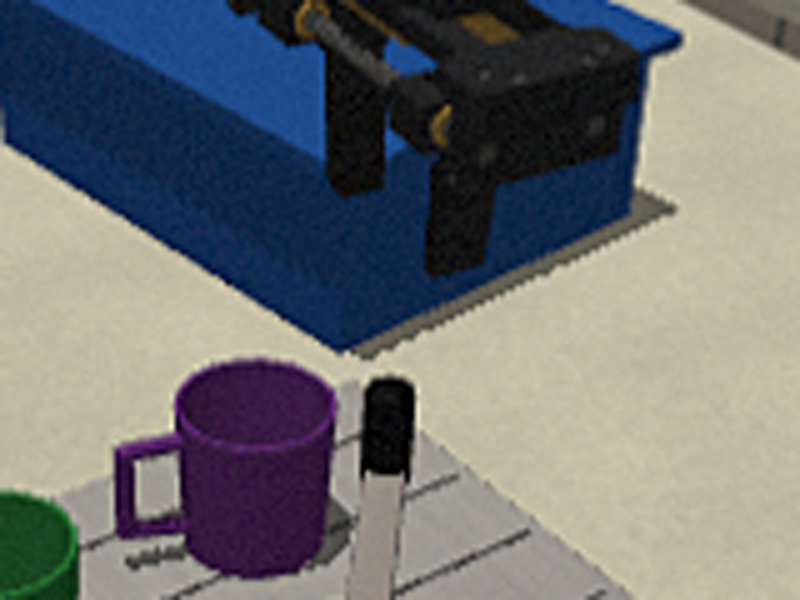

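Fingers straddle the knob. Descend and close.

```bash

python3 -m creep '[[[0,-0.1,1,0,60],[0,-0.1,2,0,60],[0,-0.1,3,0,60],[0,-0.1,4,0,60],[0,-0.1,4.4,0,60]]]'
python3 -m creep '[[[0,0,0,0,10],[0,0,0,0,10],[0,0,0,0,10],[0,0,0,0,10],[0,0,0,0,10]]]' 10
python3 -m creep '[[[0,0,0,0,10],[0,0,0,0,10],[0,0,0,0,10]]]' 10
python3 tgt.py
python3 - <<'E'
from h import *
from scipy.spatial.transform import Rotation as Ro
s=state();R=Ro.from_rotvec(s["orientation"]).as_matrix();p=s["ee_pos"]
ax=np.array([.6452,.0088])
for a in [220,210,200,190,180,170.5]:
    q=np.r_[ax+.13*np.array([np.cos(np.radians(a)),np.sin(np.radians(a))]),p[2]];print(a,q[:2],np.round(R.T@(q-p)/.025,2))
E
```

```text
t: 11.1
ee_pos: [0.5593, -0.0891, 0.2696]
orientation: [-0.179, -3.134, -0.001]
force: [0.3, -0.1, -1.2]
gripper_width: 0.0599
t: 11.6
ee_pos: [0.5601, -0.0896, 0.2724]
orientation: [0.181, 3.134, 0.002]
force: [6.1, 8.0, 1.0]
gripper_width: 0.0221
t: 11.9
ee_pos: [0.5603, -0.0894, 0.2724]
orientation: [0.18, 3.133, 0.002]
force: [3.3, 3.7, 3.8]
gripper_width: 0.0217
t 11.9 p [ 0.5603 -0.0894  0.2724] yaw 173.41405058091865 zaxis [ 0.0031  0.0009 -1.    ] F [3.2964 3.6811 3.7633] w 0.021670753628665194 q [-0.2031  0.0392  1.7986  0.0015  1.301  -1.6593]
220 [ 0.54561422 -0.07476239] [ 0.65  0.52 -0.  ]
210 [ 0.5326167 -0.0562   ] [ 1.25  1.19 -0.  ]
200 [ 0.52303996 -0.03566262] [ 1.73  1.97 -0.  ]
190 [ 0.51717499 -0.01377426] [ 2.06  2.81 -0.  ]
180 [0.5152 0.0088] [ 2.24  3.7  -0.  ]
170.5 [0.51698287 0.03025619] [ 2.27  4.56 -0.  ]
```

```bash

python3 -m creep '[[[0.33,0.25,0,0,10],[0.65,0.52,0,0,10],[0.96,0.85,0,0,10],[1.25,1.19,0,0,10],[1.5,1.57,0,0,10]]]' 10
python3 tgt.py
python3 - <<'E'
from h import *
from scipy.spatial.transform import Rotation as Ro
s=state();R=Ro.from_rotvec(s["orientation"]).as_matrix();p=s["ee_pos"]
ax=np.array([.6452,.0088]);print(np.degrees(np.arctan2(*(p[:2]-ax)[::-1])),np.linalg.norm(p[:2]-ax))
for a in [200,195,190,185,180,175,170.5]:
    q=np.r_[ax+.13*np.array([np.cos(np.radians(a)),np.sin(np.radians(a))]),p[2]];print(a,q[:2],np.round(R.T@(q-p)/.025,2))
E
```

```text
t: 12.4
ee_pos: [0.5251, -0.0477, 0.2721]
orientation: [-0.181, -3.135, 0.005]
force: [0.2, -3.7, 6.9]
gripper_width: 0.0214
t 12.4 p [ 0.5251 -0.0477  0.2721] yaw 173.39999333105337 zaxis [-0.0011 -0.0034 -1.    ] F [ 0.1907 -3.7355  6.9092] w 0.02141657975661199 q [-0.1355 -0.0366  1.8751 -0.0036  1.3037 -1.5902]
-154.81902258189626 0.1327330976773626
200 [ 0.52303996 -0.03566262] [ 0.14  0.47 -0.  ]
195 [ 0.51962964 -0.02484648] [ 0.32  0.88 -0.  ]
190 [ 0.51717499 -0.01377426] [ 0.47  1.31 -0.  ]
185 [ 0.51569469 -0.00253025] [ 0.58  1.75 -0.01]
180 [0.5152 0.0088] [ 0.65  2.2  -0.01]
175 [0.51569469 0.02013025] [ 0.68  2.65 -0.01]
170.5 [0.51698287 0.03025619] [ 0.68  3.06 -0.01]
```

```bash

python3 -m creep '[[[0.14,0.47,0,0,10],[0.32,0.88,0,0,10],[0.47,1.31,0,0,10],[0.58,1.75,0,0,10],[0.65,2.2,0,0,10]]]' 10
python3 -m creep '[[[0,0,0,0,10],[0,0,0,0,10]]]' 10
python3 tgt.py 0.5170 0.0303 0.272 173.4
```

```text
t: 12.9
ee_pos: [0.514, 0.0092, 0.2708]
orientation: [-0.181, -3.132, 0.004]
force: [-3.5, -3.4, 3.6]
gripper_width: 0.0215
t: 13.1
ee_pos: [0.5142, 0.0106, 0.2707]
orientation: [-0.178, -3.131, -0.001]
force: [-7.0, 1.2, 5.9]
gripper_width: 0.0215
t 13.1 p [0.5142 0.0106 0.2707] yaw 173.4756908187309 zaxis [-0.0052  0.0006 -1.    ] F [-6.9928  1.2166  5.9224] w 0.02146065407858665 q [-0.0282 -0.0585  1.8985  0.0005  1.3068 -1.4853]
shift units [-0.0204  0.7972 -0.0531] turn 0.0756908187308909
```

```bash

python3 -m creep '[[[-0.05,0.4,0,0,10],[-0.07,0.8,0,0,10],[-0.07,0.8,0,0,10],[-0.07,0.8,0,0,10]]]' 10
python3 tgt.py 0.5170 0.0303 0.272 173.4
python3 - <<'E'
from h import *
for n in ["scene","side"]:
    im=read_camera(n);cv2.imwrite(f"pics/{n}9.png",im[:,:,::-1])
E
```

```text
t: 13.5
ee_pos: [0.5179, 0.0306, 0.2705]
orientation: [-0.179, -3.13, -0.002]
force: [-8.3, 2.7, 7.3]
gripper_width: 0.0219
t 13.5 p [0.5179 0.0306 0.2705] yaw 173.46296993030128 zaxis [-0.0064  0.0017 -1.    ] F [-8.3092  2.7436  7.2663] w 0.02193529099720219 q [ 0.0099 -0.0488  1.8896  0.0018  1.3072 -1.4473]
shift units [ 0.0352 -0.0167 -0.058 ] turn 0.06296993030127851
```

View pics/scene9.png

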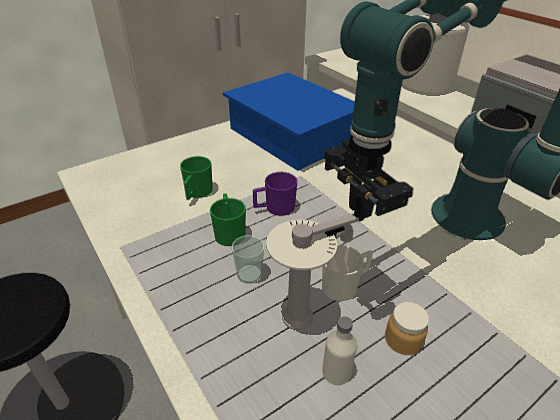

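```bash

python3 -m creep '[[[0,0,0,0,60],[0,0,0,0,60],[0,0,0,0,60],[0,0,0,0,60],[0,0,0,0,60]]]'
python3 -m creep '[[[0,0,-0.7,0,60],[0,0,-2,0,60],[0,0,-4,0,60],[0,0,-6,0,60],[0,0,-8,0,60]]]'
python3 tgt.py 0.66 0 0.48 173.4
```

```text
t: 14.1
ee_pos: [0.5207, 0.0294, 0.271]
orientation: [-0.181, -3.136, 0.0]
force: [-0.6, 0.5, -0.2]
gripper_width: 0.0592
t: 14.6
ee_pos: [0.5203, 0.0294, 0.473]
orientation: [-0.181, -3.136, 0.0]
force: [1.5, -0.4, 0.5]
gripper_width: 0.0601
t 14.6 p [0.5203 0.0294 0.473 ] yaw 173.40811840599724 zaxis [-0. -0. -1.] F [ 1.4585 -0.3715  0.4639] w 0.060081947297599865 q [ 0.0086 -0.0846  1.5622 -0.      1.6641 -1.4471]
shift units [-5.6841 -0.5264 -0.2795] turn 0.008118405997237232
```

```bash

python3 -m creep '[[[-1.5,-0.1,-0.3,0,60],[-3,-0.3,-0.3,0,60],[-4.5,-0.4,-0.3,0,60],[-5.7,-0.5,-0.3,0,60],[-5.7,-0.5,-0.3,0,60]]]'
python3 -m creep '[[[0,0,0,0,60],[0,0,0,0,60]]]'
python3 - <<'E'
from h import *
import pickle
d={}
for n in ["wrist","side","scene"]:
    i=camera_info(n);im=read_camera(n);cv2.imwrite(f"pics/{n}10.png",im[:,:,::-1]);d[n]=i
pickle.dump(d,open("i10.pkl","wb"))
a=cv2.imread("pics/wrist10.png");crop(a,215,20,345,230,4,"pics/w10c.png")
E
```

```text
t: 15.1
ee_pos: [0.6636, -0.0003, 0.4754]
orientation: [-0.182, -3.133, 0.001]
force: [0.2, 0.2, 0.2]
gripper_width: 0.0598
t: 15.3
ee_pos: [0.6602, 0.0009, 0.479]
orientation: [-0.18, -3.136, -0.0]
force: [-0.3, 0.0, -0.5]
gripper_width: 0.0599
```

View pics/w10c.png

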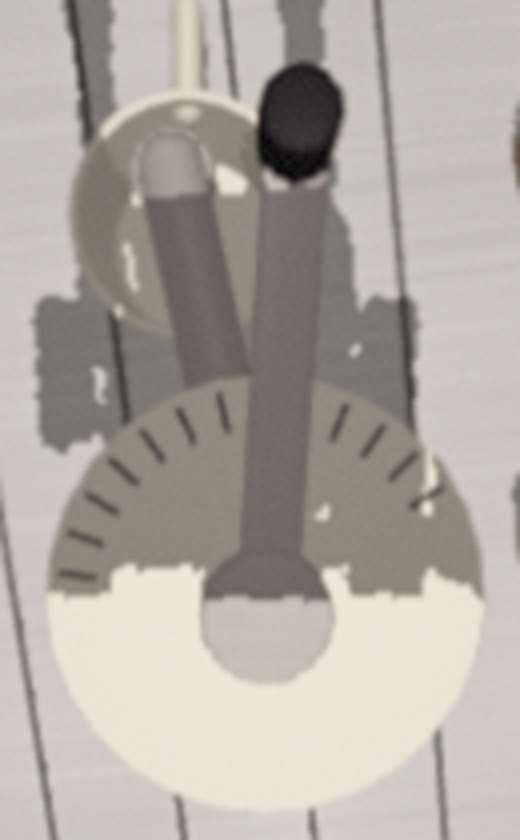

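View pics/side10.png

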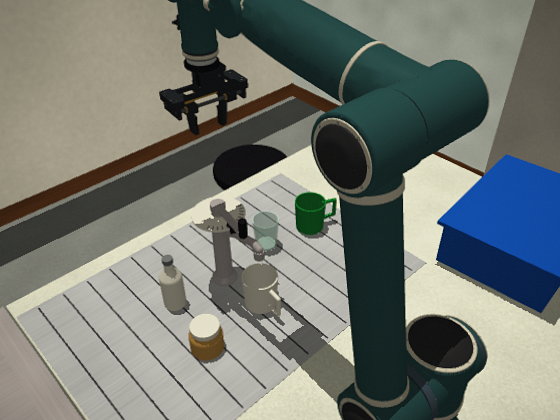

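```bash
python3 - <<'E'
from h import *
import pickle
np.set_printoptions(precision=4,suppress=True)
I=pickle.load(open("i10.pkl","rb"));W=I["wrist"]
f=lambda *p:[(x/4+215-.4,y/4+20-.4) for x,y in p]
ang=lambda p:np.degrees(np.arctan2(p[1],p[0]))
def fit(P):
    A=np.c_[2*P[:,:2],np.ones(len(P))];s=np.linalg.lstsq(A,(P[:,:2]**2).sum(1),rcond=None)[0];c=s[:2];return c,np.sqrt(s[2]+c@c)
h,r=fit(onz(W,f((201,620),(333,620),(267,684),(267,550)),.27));k=onz(W,f((301,104)),.304)[0,:2]
print("hub",h,r,"knob",k,np.linalg.norm(k-h),ang(k-h))
m=onz(W,f((293.5,210),(270,550)),.265);print("bar dir",ang(m[0]-m[1]),"outer from hub",ang(m[0,:2]-h))
print("jug",fit(onz(W,f((69,215),(180,90),(100,135),(235,105),(85,275),(140,325)),.1)))
crop(cv2.imread("pics/scene10.png"),250,180,450,330,4,"pics/sc10.png")
b=cv2.absdiff(cv2.imread("pics/scene0.png"),cv2.imread("pics/scene10.png")).max(2)
for n,(x0,y0,x1,y1) in dict(can=(380,295,440,360),bottle=(318,312,362,390),beaker=(225,230,268,286)).items(): print(n,(b[y0:y1,x0:x1]>40).mean())
E
```

```text
hub [0.645  0.0086] 0.019549791371813695 knob [0.5163 0.0306] 0.13058201058292043 170.2910375564222
bar dir 169.71972500321746 outer from hub 169.9124785343072
jug (array([ 0.5059, -0.0064]), np.float64(0.04624398041920528))
can 0.0
bottle 0.033216783216783216
beaker 0.0
```

View pics/sc10.png

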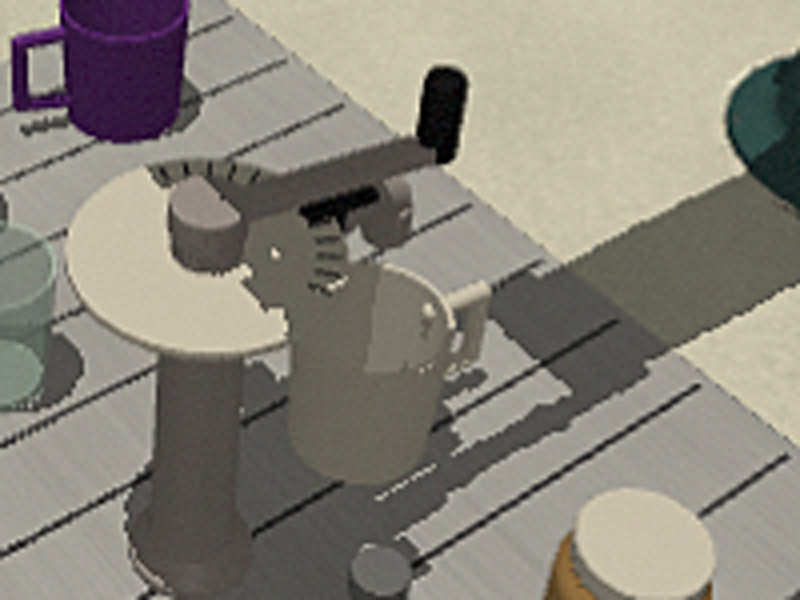

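```bash
python3 -c "
from station import *
print(state()['t'],state()['qvel']);print(job_done())"
```

```text
15.45 [ 0.00087574 -0.00085223 -0.00337373 -0.00190965 -0.00154338  0.00147007]
the job is handed in; nothing more can be done
None
```

The white jug now stands under the spout, and the lever is turned to the marker clip. I handed the job in at about 15.5 s of the 64 s allowed. I moved the jug by its handle and turned the lever by gripping its knob along the arc.

Last checks before handing in:

- **Jug:** its axis measured at about (0.506, −0.005) against an outlet at about (0.507, −0.006). That is a few millimetres off, against a limit of 25 mm. It is upright and released.
- **Lever:** it points to 169.7–170.3°, and the clip from the tap's axis to 170.5°. The limit is 5.7°. The clip estimates disagree slightly: about 172.5° from its own edges, and 168–170° from the fixed cameras at the start. All of them are within about 3° of the lever.
- **Bystanders:** the canister and beaker show no change in the scene image. About 3% of the pixels around the bottle changed, which I took to be shadow and did not measure separately. The gripper went nowhere near the bottle.
- **Robot:** the arm is raised clear of everything, and the largest wrist force reading along any axis was about 8 N.

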